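Prime the injector's hand pump until its indicator pin is out

TASK

Prime the microinjector's hand pump, the one with the broad mushroom-shaped head: push its spring plunger all the way down and let it come all the way up again, over and over, until the steel indicator pin beside it stands fully out with the black band near its foot clear of the deck. Push with the fingertips; do not touch the pin. Leave the slim pump with the small knob and everything else on the table as they are, and finish with the plunger up.

Things in the scene. Friction and masses are not known exactly. Their poses are not given: they have to be found in the camera images.
- pump: the pump to prime, fixed to the table: cream housing 80 x 140 x 80 mm on a dark foot plate 90 x 150 mm, flat grey deck 85 mm above the table. Origin: centre of its underside; x across, y along its length, z up. The plunger is at y = -32 mm, the indicator pin at y = +42 mm (74 mm apart). Its place and heading on the table vary
- plunger_top (a point): centre of the top of the plunger's black mushroom head (52 mm across, about 14 mm thick, flat enough on top to push with shut fingertips); it moves with the plunger. 125 mm above the table when the plunger is up, 114 mm when it is fully down
- plunger (a joint): plunger travel, m: 0 up, 0.011 fully down at a hard stop. A spring brings it up again by itself within about half a second once released. Pushing it down takes 8 N at first, about 11.5 N at the bottom
- pin (a joint): how far the indicator pin has risen, m: between 0 and about 0.014 at the start, 0.036 (last tooth) when fully out. A ratchet inside raises it one tooth (0.008 m, the first stroke perhaps less) while the plunger comes up from a full stroke; a stroke shorter than about 0.009 m may not count. It stays where it is between strokes, and once fully out further strokes do nothing. 3 to 5 full strokes are needed
- pin_tip (a point): centre of the top of the indicator pin, upright steel rod 12 mm across standing in a black collar on the deck; it stands 3 mm over the deck plus the pin's rise, thus 39 mm over the deck when fully out, when a 5 mm black band round it, 31 to 36 mm below its top, is just clear of the deck (on the tooth before, at 0.028, it is still hidden)
- slim_plunger (a joint): plunger of the slim pump, m: 0 up, 0.011 fully down; to be left at 0
- slim_top (a point): top of the small black knob (24 mm across) of the slim pump, 125 mm above the table; that pump is a fixed cream housing 70 x 110 x 80 mm of the same kind, with its pin down
- objective: loose microscope objective, steel, 32 mm across, 48 mm tall, standing upright; origin at its underside
- dish: loose clear round dish with lid, 62 mm across, 15 mm tall; origin at its underside
- tipbox: loose grey and white tip box 82 x 117 x 65 mm; origin at its underside
- slidebox: loose flat slide box 87 x 102 x 33 mm; origin at its underside
- dropper: loose amber dropper bottle 38 mm across, 85 mm tall; origin at its underside
- jar: loose jar 56 mm across, 60 mm tall; origin at its underside
- driver: loose screwdriver 150 mm long, lying on the table; origin under its middle

How it is judged (in metres and radians):
On the way, in this order (a step that is already met when the one before it is completed fails the run):
1. the plunger is pushed fully down by the fingers (value of joint plunger above 0.009 m and contact force between the fingers and plunger above 1 N and value of joint pin below 0.03 m), for 0.05 s.
2. the pin stands fully out (value of joint pin above 0.034 m), for 0.2 s.
At the end, for the whole second after the job is handed in: the pump's indicator pin has risen at least 34 mm (fully out), the plunger is back up within 2 mm, the slim pump's plunger is up, and every loose thing is within 20 mm of where it stood (value of joint pin above 0.034 m and value of joint each of plunger, slim_plunger below 0.002 m and distance of each of objective, dish, tipbox, slidebox, dropper, jar, driver from where it was at the start of the episode below 0.02 m); the robot touches nothing.
It fails at once if the indicator pin is touched (contact force between the arm and pin above 0.5 N).
It fails at once if the indicator pin is touched by the fingers (contact force between the fingers and pin above 0.5 N).
It fails at once if the slim pump's plunger is pushed (value of joint slim_plunger above 0.004 m).
It fails at once if a loose thing is moved, lifted or knocked over (distance of any of objective, dish, tipbox, slidebox, dropper, jar, driver from where it was at the start of the episode above 0.02 m or angle between any of objective, dish, tipbox, slidebox, dropper, jar's own z axis and vertical above 0.5 rad).
It also fails if it takes over 40 s, if anything falls off the work surface, if the arm or the gripper's body presses on something with over 40 N, if the wrist force passes 120 N, or if a joint passes its speed limit or range.

ROBOT

A 6-joint arm with a two-finger parallel gripper is mounted at the origin on the work surface. World frame = base frame: x ahead of the robot, y to its left, z up, the work surface at z = 0. Lengths are in mm, angles in rad, forces in N, time in s.
With the tool pointing down it reaches from about 350 to 775 mm from the base axis. Payload 7.3 kg.
Tool frame: the origin (TCP) lies between the finger pads; the fingertips stand 22 mm ahead of it and the grasp point (between the pads) lies 3 mm ahead of it (nose_length is the distance from the TCP to the fingertips, in mm); z points along the fingers, y is the direction in which the jaws open and shut (so a half turn about z gives the same grasp; the last joint's range is limited). The gripper opens to 92 mm and grips with 3 to 60 N. Pads are 19 mm wide; open, the fingers measure 130 mm over their backs; the gripper's body (75 mm by 190 mm) begins 47 mm behind the grasp point.
Start: joints at [1.199, 0.342, 1.524, -0, 1.275, -0.146], TCP at [117.523, 511.694, 248.741] pointing down, gripper open.
Joint ranges: [-2.53, 2.53], [-0.77, 2.02], [0.04, 2.7], [-1, 4.14], [0.28, 2.66], [-3.11, 3.11]. Speed limits (rad/s): [2.57, 2.57, 3.14, 3.14, 3.14, 3.14].

INTERFACE

Orientations are given as [roll, pitch, yaw] about the fixed x, y, z axes, in that order (R = Rz(yaw) Ry(pitch) Rx(roll)).
In Python, from plant import get_obs, capture, close_job, nose_length gives the robot as it stands.
- The arm moves only by the tool step_arm, never from a script. Its argument "increments" is text: rows parted by semicolons, each of 7 numbers parted by spaces: the turn, a rotation vector about the tool's x, y, z in rad, then the shift along the tool's x, y, z in mm, then the opening, from -1 (shut) to 1 (fully open). A call has 1 to 20 rows; each row is the pose to reach, as a shift and turn from the pose commanded when the call began, along the tool's axes at that moment; what a row does not reach only later rows make up. A row lasts 1/8 s, in which the tool goes at most 62.5 mm and 10.7 degrees, less where a joint would pass 70% of its speed; a pose out of reach is approached as far as the arm can. A call with a gripper value outside its range is refused whole. The fingers move at their own pace and stop on an object; the grip force is fixed at half the most. Time passes only in rows, so rows that repeat a pose let the fingers close. It gives the time, the measured TCP pose, the force and the opening at its end, in the units of the state.
- get_obs(): the state, without advancing time (a new reading comes with each control period).
- capture(name): name is "side" or "top" or "wrist"; returns a dict with "frame" (400x640x3 uint8, red, green, blue), "K" (3x3 intrinsics, pixels), "distortion" ([k1, k2, p1, p2, k3] as OpenCV has them; the pictures are not rectified), "extrinsics" (4x4, takes a point from world to camera coordinates); the wrist camera has in their place "tool_from_camera" (4x4, takes a point from camera to tool coordinates, whose origin is the TCP and whose axes are the flange's). Camera axes: x right, y down, z forward; pixel columns grow to the right and rows downward; lengths in mm; the calibration is good to about 2 mm. A picture is of the moment at which its call begins: read the wrist's pose just before it. There is no depth.
- close_job(): hands the job in, once; it reports no verdict.
The state is a dict: "time": time; "joint_positions": joint angles; "dq": joint speeds; "tau": joint torques, N m; "tool_pos": TCP position; "tcp_rot": TCP orientation; "contact_force": force on the tool from outside, world axes, zero at the start; "moment": the same for the moment, N m; "grip_width": finger opening in mm.
Only numpy, scipy, OpenCV 4.12 (cv2) and the standard library are available. Lean on these libraries where they do the work, as an engineer would, in place of code of your own. Each camera call takes 0.05 s, during which the arm holds its last target.

## Working session

There is one attempt and no reset: what is moved stays moved. The work goes in short steps, Python scripts to look and compute and a tool call to move; the robot and the scene stay as the last step left them, time stands still between calls to the robot, and variables do not carry over. Pictures are saved under pics/ and viewed, and the job is handed in when it is done.

Besides the shell and the picture viewer there is one more tool, called after "Call:" as name(argument=value, ...) on one line, values as JSON. step_arm: Moves the arm, as the interface text tells. Its arguments: {"type":"object","properties":{"increments":{"type":"string"}},"required":["increments"]}

```bash
mkdir -p pics
cat > h.py <<'E'
import numpy as np, cv2
from plant import get_obs, capture, close_job, nose_length
def ray(c,uv):
    p=cv2.undistortPoints(np.array([[uv]],float),np.array(c["K"]),np.array(c["distortion"]))[0,0]
    E=np.array(c["extrinsics"]);R=E[:3,:3];t=E[:3,3]
    return -R.T@t, R.T@np.array([p[0],p[1],1])
def plane(c,uv,z):
    o,d=ray(c,uv); return o+d*(z-o[2])/d[2]
def proj(c,P):
    E=np.array(c["extrinsics"]);q,_=cv2.projectPoints(np.array(P,float).reshape(-1,3),cv2.Rodrigues(E[:3,:3])[0],E[:3,3],np.array(c["K"]),np.array(c["distortion"]));return q[:,0]
E
python3 - <<'E'
from h import *
import pickle
print(get_obs(), nose_length)
for n in ["side","top"]:
    c=capture(n); pickle.dump(c,open(n+".pkl","wb")); cv2.imwrite(f"pics/{n}0.png",c["frame"][:,:,::-1]); E=np.array(c["extrinsics"]);print(n,-E[:3,:3].T@E[:3,3])
E
```

```text
{'time': 0.0, 'joint_positions': array([ 1.19899440e+00,  3.42698789e-01,  1.52504196e+00,  7.89834624e-06,
        1.27539914e+00, -1.45992670e-01]), 'dq': array([ 0.00034004, -0.00116996,  0.00089337,  0.00136676,  0.00056942,
        0.0020241 ]), 'tau': array([ 1.45920269e-03, -4.31238449e+01, -2.44223267e+01,  7.19418470e-02,
        5.59475936e-02, -1.66351938e-04]), 'tool_pos': array([117.37575402, 511.31529885, 248.04865964]), 'tcp_rot': array([-3.14006298e+00, -2.32554950e-04,  2.91578092e+00]), 'contact_force': array([0.01557351, 0.50421432, 0.25373765]), 'moment': array([0.00743459, 0.00327283, 0.0355006 ]), 'grip_width': 91.48837301972159} 22.0
side [ 217.67574239 -868.28315928  860.18878861]
top [ 340.96665145   20.40058531 1444.22308206]
```

View pics/side0.png

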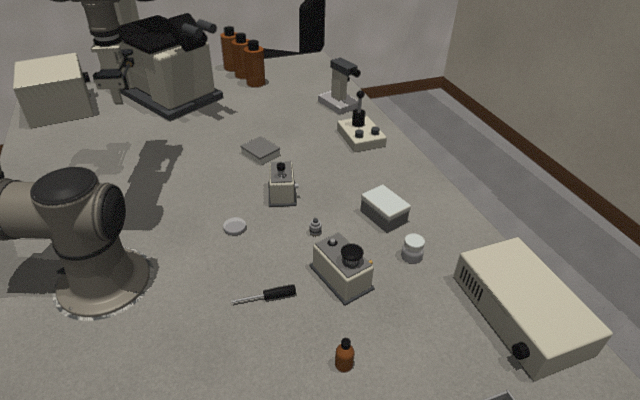

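View pics/top0.png

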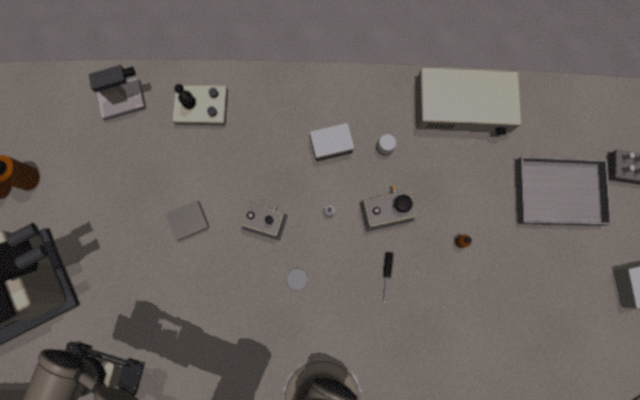

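The side view shows the pump with its broad head near (352,255) and its pin near (333,242). In the top view the head is near (403,203) and the pin near (376,210). The slim pump is near (263,217) in the top view. I'll zoom in next.

Run:
```python
from h import *
import pickle
t=pickle.load(open("top.pkl","rb"));s=pickle.load(open("side.pkl","rb"))
a=cv2.resize(t["frame"][170:245,350:430,::-1],None,fx=7,fy=7,interpolation=cv2.INTER_CUBIC)
b=cv2.resize(s["frame"][225:305,300:390,::-1],None,fx=7,fy=7,interpolation=cv2.INTER_CUBIC)
cv2.imwrite("pics/ta.png",a);cv2.imwrite("pics/sb.png",b)
for n,c,roi,z in [("top",t,(390,190,420,218),125),("side",s,(335,240,372,272),122)]:
    x0,y0,x1,y1=roi; g=c["frame"][y0:y1,x0:x1].max(2); m=(g<55).astype(np.uint8)
    k,l,st,ce=cv2.connectedComponentsWithStats(m); i=1+np.argmax(st[1:,4]); uv=ce[i]+[x0,y0]
    print(n,st[i],uv,plane(c,uv,z))
print(plane(t,(376,210),90),plane(s,(333,242),95))
```

```text
top [  3   5  19  17 248] [402.37903226 203.24193548] [ 550.58323165 -206.35409176  125.        ]
side [  6   4  22  25 400] [351.0775 254.725 ] [ 547.01175188 -223.87497911  122.        ]
[ 534.84548783 -137.83516645   90.        ] [ 535.19382565 -147.84481258   95.        ]
```

View pics/ta.png

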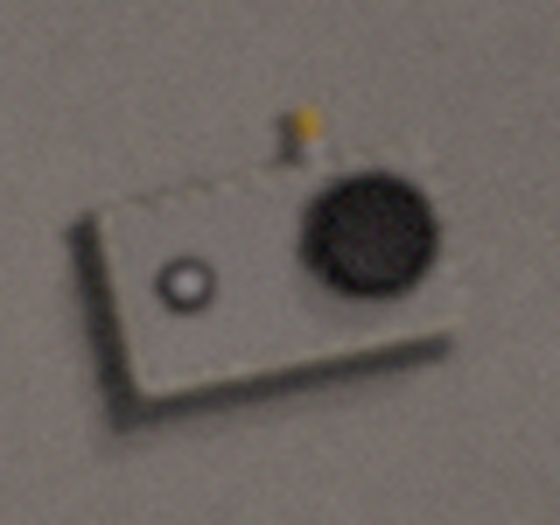

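View pics/sb.png

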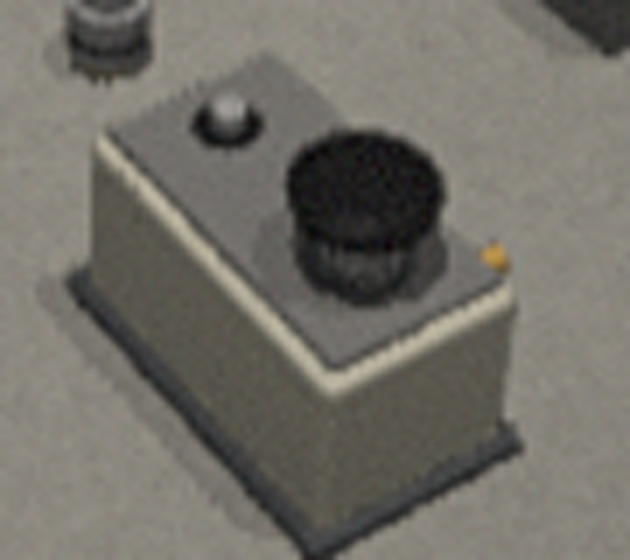

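Run:
```python
from h import *
import pickle
t=pickle.load(open("top.pkl","rb"));s=pickle.load(open("side.pkl","rb"))
for n,a,b,zz in [("head",(402.6,203),(351.7,250.6),(125,125)),("pin",(376.2,210.2),(332.2,239.7),(95,95))]:
    o1,d1=ray(t,a);o2,d2=ray(s,b)
    x=np.linalg.lstsq(np.c_[d1,-d2],o2-o1,rcond=None)[0];p=o1+d1*x[0];q=o2+d2*x[1]
    print(n,p,q,plane(t,a,zz[0]),plane(s,b,zz[0]))
o=get_obs();print(o["tool_pos"],o["tcp_rot"])
```

```text
head [ 552.47528848 -208.26457686  117.46085623] [ 555.21430059 -209.02739143  118.02897147] [ 551.27341975 -206.96521855  125.        ] [ 552.04383668 -215.21971101  125.        ]
pin [ 533.82939851 -138.0232262    93.25060106] [ 536.79003083 -138.78092957   93.76210958] [ 533.57965702 -137.81808031   95.        ] [ 536.2746149  -139.95918164   95.        ]
[117.39784794 511.37467862 248.1276738 ] [-3.14028793e+00 -2.00160374e-04  2.91579337e+00]
```

```bash
cat >> h.py <<'E'
from scipy.spatial.transform import Rotation as Ro
def rel(P,yaw=None,roll=np.pi,o=None):
    o=o or get_obs(); R=Ro.from_euler("xyz",o["tcp_rot"])
    sh=R.inv().apply(np.array(P)-o["tool_pos"])
    tv=(R.inv()*Ro.from_euler("xyz",[roll,0,yaw])).as_rotvec() if yaw is not None else None
    return np.round(tv,3) if tv is not None else None, np.round(sh,1)
E
python3 - <<'E'
from h import *
print(rel((450,200,240),2.1)); print(rel((552,-208,215),1.81))
E
```

```text
(array([-0.001,  0.   ,  0.816]), array([-393.9, -229. ,    8.3]))
(array([-1.000e-03,  1.000e-03,  1.106e+00]), array([-584.6, -603.8,   33.8]))
```

Call:
step_arm(increments="0 0 0.4 -200 -115 5 -1;0 0 0.8 -394 -229 8 -1;0 0 0.8 -394 -229 8 -1;0 0 0.8 -394 -229 8 -1;0 0 0.8 -394 -229 8 -1;0 0 0.8 -394 -229 8 -1;0 0 0.8 -394 -229 8 -1;0 0 0.8 -394 -229 8 -1;0 0 1.1 -585 -604 34 -1;0 0 1.1 -585 -604 34 -1;0 0 1.1 -585 -604 34 -1;0 0 1.1 -585 -604 34 -1;0 0 1.1 -585 -604 34 -1;0 0 1.1 -585 -604 34 -1;0 0 1.1 -585 -604 34 -1;0 0 1.1 -585 -604 34 -1;0 0 1.1 -585 -604 34 -1;0 0 1.1 -585 -604 34 -1;0 0 1.1 -585 -604 34 -1")

```text
time: 2.48
tool_pos: [552.5, -206.7, 215.1]
tcp_rot: [3.141, 0.0, 1.817]
contact_force: [-0.1, 0.7, -0.3]
grip_width: 0.3
```

Run:
```python
from h import *
o=get_obs();print(o)
for n in ["side","wrist"]:
    c=capture(n);cv2.imwrite(f"pics/{n}1.png",c["frame"][:,:,::-1])
    if n=="wrist":
        T=np.eye(4);T[:3,:3]=Ro.from_euler("xyz",o["tcp_rot"]).as_matrix();T[:3,3]=o["tool_pos"]
        c["extrinsics"]=np.linalg.inv(T@np.array(c["tool_from_camera"]));print(c["tool_from_camera"])
        import pickle;pickle.dump(c,open("w1.pkl","wb"))
        print(proj(c,[(552,-208,125),(535,-138,95)]))
```

```text
{'time': 2.475, 'joint_positions': array([-4.87892775e-01,  4.87313318e-01,  1.39036898e+00,  1.94376072e-04,
        1.26359871e+00, -7.34627549e-01]), 'dq': array([-6.18929980e-03,  2.74152815e-03, -4.81497941e-03, -5.43682911e-04,
        6.09317458e-05, -7.38105330e-04]), 'tau': array([-5.81309642e-02, -5.02146256e+01, -2.42267042e+01,  3.45422700e-02,
        8.33353121e-02,  4.49797721e-03]), 'tool_pos': array([ 552.52985744, -206.66528204,  215.09292274]), 'tcp_rot': array([3.14123719e+00, 7.13923578e-05, 1.81747234e+00]), 'contact_force': array([-0.1002537 ,  0.69933773, -0.28022929]), 'moment': array([-0.07816886,  0.00339143,  0.04657699]), 'grip_width': 0.2849213340187012}
[[-3.76502255e-04 -9.55422556e-01 -2.95241593e-01  8.10675930e+01]
 [ 9.99999884e-01 -4.48347215e-04  1.75648796e-04 -6.12614731e-01]
 [-3.00189567e-04 -2.95241492e-01  9.55422614e-01 -1.36797539e+02]
 [ 0.00000000e+00  0.00000000e+00  0.00000000e+00  1.00000000e+00]]
[[322.78961675 216.63121562]
 [323.4704781  123.34083865]]
```

View pics/wrist1.png

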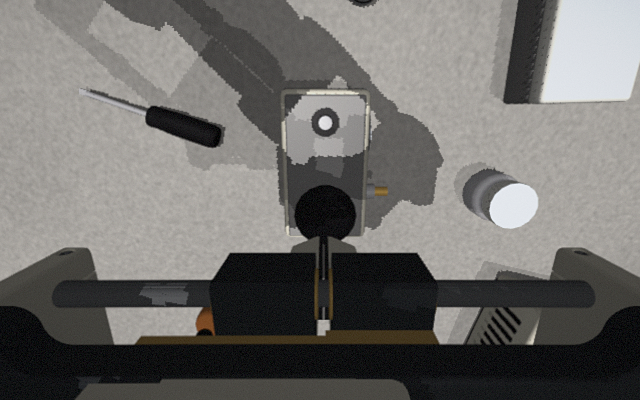

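View pics/side1.png

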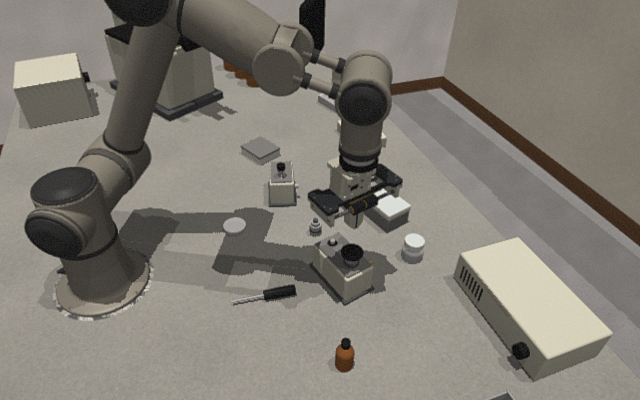

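The wrist view puts the head at about (325,215) and the pin at about (325,122). Projecting my estimate gives (323,217) and (323,123), so the two agree within about 2 mm. The fingers are shut above the head, and I'll make the first press.

Call:
step_arm(increments="0 0 0 0 0 40 -1;0 0 0 0 0 62 -1;0 0 0 0 0 66 -1;0 0 0 0 0 70 -1;0 0 0 0 0 74 -1;0 0 0 0 0 77 -1;0 0 0 0 0 79 -1;0 0 0 0 0 79 -1")

```text
time: 3.58
tool_pos: [552.5, -207.8, 138.1]
tcp_rot: [3.141, 0.001, 1.816]
contact_force: [-4.7, 2.5, 8.8]
grip_width: 0.6
```

Call:
step_arm(increments="0 0 0 0 0 2 -1;0 0 0 0 0 4 -1;0 0 0 0 0 4 -1")

```text
time: 3.95
tool_pos: [552.6, -207.8, 135.6]
tcp_rot: [3.14, 0.002, 1.816]
contact_force: [-8.3, 4.4, 18.1]
grip_width: 0.5
```

The force has risen to 18 N and the tip is at 113.6 mm, so the plunger is on the hard stop. Next I release, wait, and check the pin.

Call:
step_arm(increments="0 0 0 0 0 -10 -1;0 0 0 0 0 -20 -1;0 0 0 0 0 -20 -1;0 0 0 0 0 -20 -1;0 0 0 0 0 -20 -1;0 0 0 0 0 -20 -1")

```text
time: 4.7
tool_pos: [552.3, -207.9, 151.2]
tcp_rot: [-3.141, -0.001, 1.816]
contact_force: [-0.5, 0.1, -0.3]
grip_width: 0.7
```

```bash
cat > look.py <<'E'
from h import *
import sys
k=sys.argv[1]
o=get_obs();print(o["time"],o["tool_pos"],o["contact_force"])
c=capture("side");b=cv2.resize(c["frame"][215:305,290:390,::-1],None,fx=5,fy=5,interpolation=cv2.INTER_CUBIC)
w=capture("wrist");d=cv2.resize(w["frame"][50:250,260:400,::-1],None,fx=2,fy=2)
f=np.zeros((450,790,3),np.uint8);f[:,:500]=b;f[:400,505:785]=d
cv2.imwrite(f"pics/l{k}.png",f)
E
python3 look.py 1
```

```text
4.7 [ 552.30784026 -207.89578084  151.22858257] [-0.53543027  0.143145   -0.25487498]
```

View pics/l1.png

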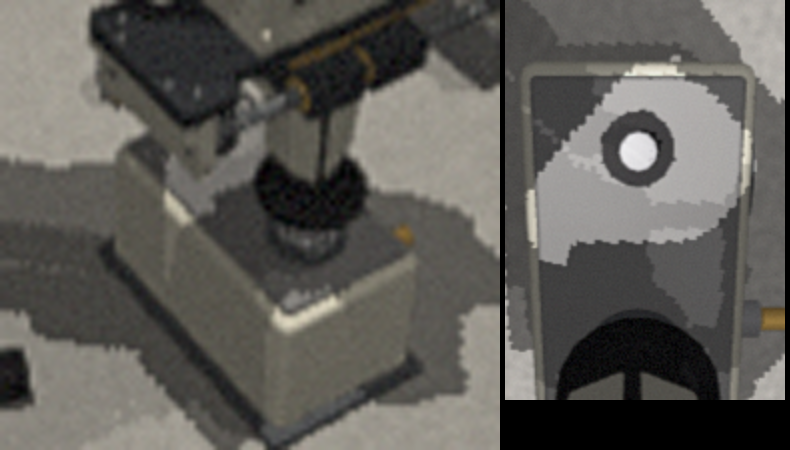

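The tip is clear of the head at 129 mm with zero force. The gripper hides the pin in the side view, and the wrist view shows it untouched. I'll do two more strokes.

Call:
step_arm(increments="0 0 0 0 0 8 -1;0 0 0 0 0 15 -1;0 0 0 0 0 20 -1;0 0 0 0 0 20 -1;0 0 0 0 0 10 -1;0 0 0 0 0 0 -1;0 0 0 0 0 0 -1;0 0 0 0 0 0 -1;0 0 0 0 0 0 -1;0 0 0 0 0 0 -1;0 0 0 0 0 8 -1;0 0 0 0 0 15 -1;0 0 0 0 0 20 -1;0 0 0 0 0 20 -1")

```text
time: 6.55
tool_pos: [553.1, -208.3, 135.5]
tcp_rot: [3.139, 0.003, 1.816]
contact_force: [-8.7, 3.3, 26.8]
grip_width: 0.2
```

Call:
step_arm(increments="0 0 0 0 0 -10 -1;0 0 0 0 0 -20 -1;0 0 0 0 0 -20 -1;0 0 0 0 0 -20 -1;0 0 0 0 0 -20 -1;0 0 0 0 0 -20 -1")

```text
time: 7.3
tool_pos: [552.3, -207.9, 151.2]
tcp_rot: [-3.141, -0.001, 1.816]
contact_force: [0.7, -0.0, -0.6]
grip_width: 0.2
```

```bash
python3 look.py 3
```

```text
7.3 [ 552.29605777 -207.8919416   151.22869568] [ 0.6679496  -0.04287762 -0.61836389]
```

View pics/l3.png

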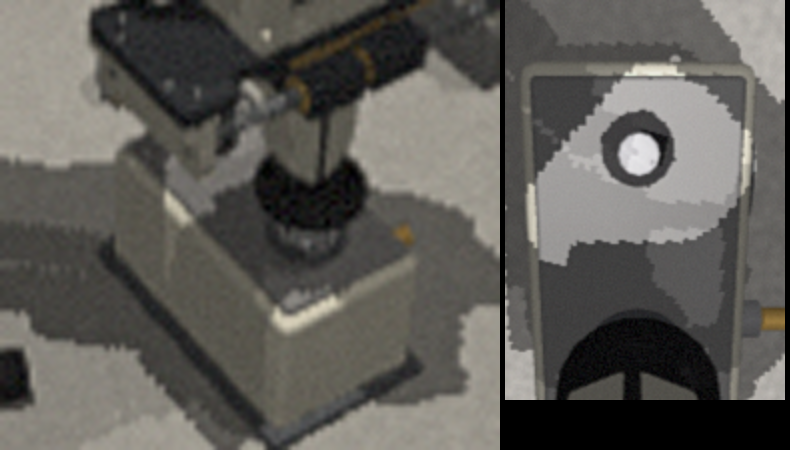

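The strokes reach the stop (135.5 mm TCP, 27 N). I'll do two more, then back off and measure the pin from the side.

Call:
step_arm(increments="0 0 0 0 0 8 -1;0 0 0 0 0 15 -1;0 0 0 0 0 19 -1;0 0 0 0 0 19 -1;0 0 0 0 0 10 -1;0 0 0 0 0 0 -1;0 0 0 0 0 0 -1;0 0 0 0 0 0 -1;0 0 0 0 0 0 -1;0 0 0 0 0 0 -1;0 0 0 0 0 8 -1;0 0 0 0 0 15 -1;0 0 0 0 0 19 -1;0 0 0 0 0 19 -1")

```text
time: 9.15
tool_pos: [553.1, -208.3, 135.6]
tcp_rot: [3.139, 0.002, 1.816]
contact_force: [-4.9, 2.0, 20.3]
grip_width: 0.4
```

Call:
step_arm(increments="0 0 0 0 0 -10 -1;0 0 0 0 0 -19 -1;0 0 0 0 0 -19 -1;0 0 0 0 0 -19 -1;0 0 0 0 0 -19 -1;0 0 0 0 0 -60 -1;0 0 0 0 0 -110 -1;0 0 0 0 0 -140 -1;0 0 0 0 0 -140 -1;0 0 0 0 0 -140 -1")

```text
time: 10.4
tool_pos: [552.0, -207.7, 271.3]
tcp_rot: [-3.14, -0.002, 1.816]
contact_force: [-1.2, 0.1, -0.3]
grip_width: 0.6
```

```bash
python3 look.py 5
```

```text
10.4 [ 551.96328661 -207.7172338   271.28240883] [-1.18118316  0.09530886 -0.29312814]
```

View pics/l5.png

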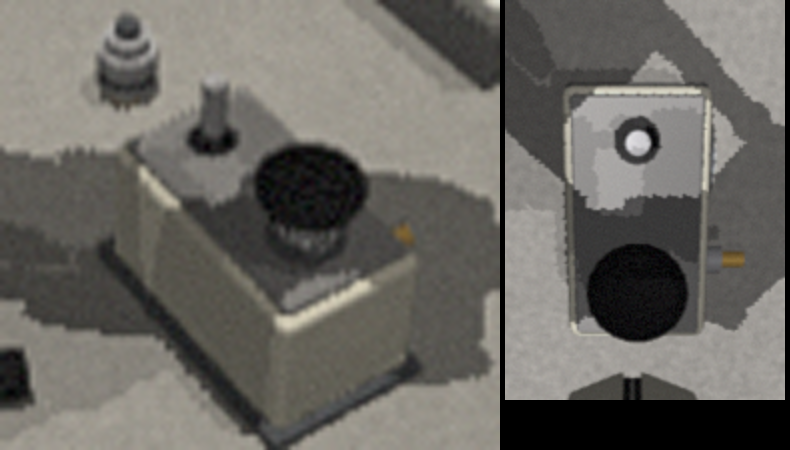

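Run:
```python
from h import *
c=capture("side")
P=[(535,-138.5,88+r) for r in (-3,0,4,12,20,28,36)]
print((proj(c,P)-[290,215])*5)
b=cv2.resize(c["frame"][222:255,318:350,::-1],None,fx=16,fy=16,interpolation=cv2.INTER_NEAREST);cv2.imwrite("pics/pz.png",b)
```

```text
[[206.61096389 137.18136176]
 [206.84060501 132.67312148]
 [207.14801859 126.63752244]
 [207.76708201 114.48122313]
 [208.39185647 102.21016454]
 [209.0224183   89.82277367]
 [209.65884516  77.31744982]]
```

View pics/pz.png

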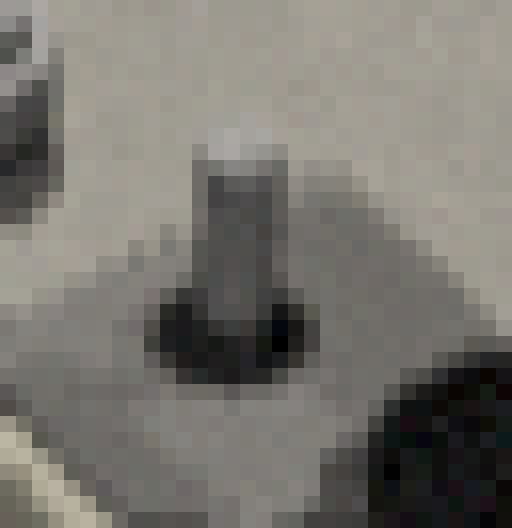

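The side view shows the pin tip at about row 230.5, where 36 mm of rise predicts 230.5 and 28 mm predicts 233. The band is hard to separate from the collar at this resolution. One extra stroke does no harm, and an unchanged pin would confirm it is on the last tooth.

Call:
step_arm(increments="0 0 0 0 0 60 -1;0 0 0 0 0 110 -1;0 0 0 0 0 121 -1;0 0 0 0 0 129 -1;0 0 0 0 0 136 -1;0 0 0 0 0 140 -1;0 0 0 0 0 140 -1")

```text
time: 11.42
tool_pos: [552.8, -208.1, 136.0]
tcp_rot: [3.14, 0.001, 1.816]
contact_force: [-7.0, 2.5, 9.9]
grip_width: 0.4
```

Call:
step_arm(increments="0 0 0 0 0 -10 -1;0 0 0 0 0 -19 -1;0 0 0 0 0 -19 -1;0 0 0 0 0 -19 -1;0 0 0 0 0 -19 -1;0 0 0 0 0 -60 -1;0 0 0 0 0 -110 -1;0 0 0 0 0 -140 -1;0 0 0 0 0 -140 -1;0 0 0 0 0 -140 -1")

```text
time: 12.68
tool_pos: [552.0, -207.7, 271.3]
tcp_rot: [-3.14, -0.002, 1.816]
contact_force: [-0.5, -0.6, -0.5]
grip_width: 1.0
```

```bash
python3 look.py 6
python3 - <<'E'
from h import *
c=capture("side")
cv2.imwrite("pics/pz6.png",cv2.resize(c["frame"][222:255,318:350,::-1],None,fx=16,fy=16,interpolation=cv2.INTER_NEAREST))
a=cv2.imread("pics/l5.png");b=cv2.imread("pics/l6.png")
d=cv2.absdiff(a,b)[:450,:500].astype(int);print("diff pin region",d[60:160,170:250].mean(),"whole",d.mean())
s=cv2.imread("pics/side0.png"); e=cv2.absdiff(s,c["frame"][:,:,::-1].copy()); cv2.imwrite("pics/full6.png",c["frame"][:,:,::-1])
E
```

```text
12.675 [ 551.98615382 -207.71510223  271.33073886] [-0.54657055 -0.58859705 -0.52877481]
diff pin region 2.259916666666667 whole 2.2961407407407406
```

View pics/pz6.png

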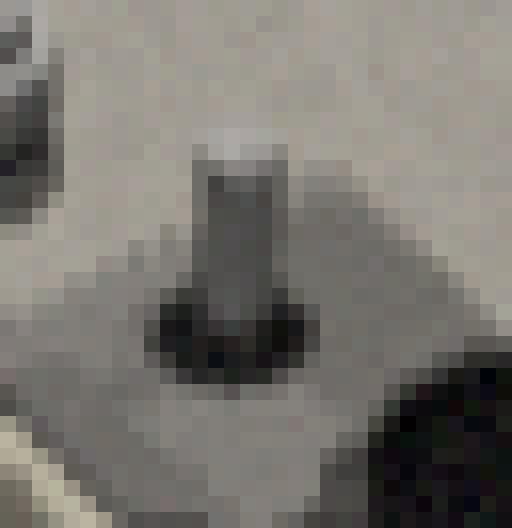

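View pics/full6.png

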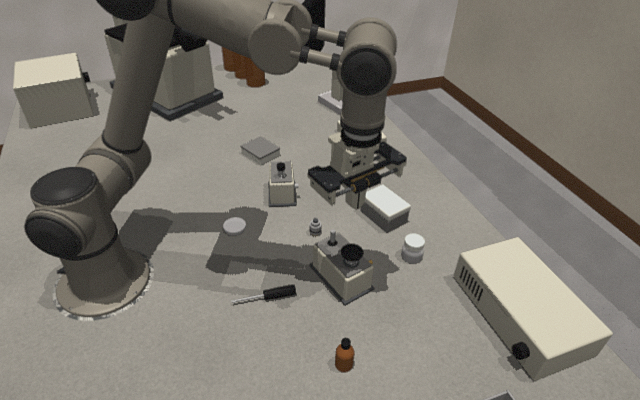

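```bash
python3 -c "
from plant import *
print(close_job())"
```

```text
the job is handed in; nothing more can be done
None
```

I primed the broad-head pump with six strokes of the shut fingertips on the mushroom head, then lifted clear and handed the job in at about 12.7 s. The hand-in gave no verdict.

- **Strokes:** I read the gripper at the bottom of strokes 1, 3, 5 and 6. On 1, 3 and 5 the fingertips stopped at about 113.5 mm with 18 to 27 N, which means the hard stop was reached. The sixth read 114.0 mm with about 10 N, about 0.5 mm higher, but still well over the 9 mm needed to count. I took no reading at the bottom of strokes 2 and 4.
- **Pin:** In the side view the tip sits where a 36 mm rise should put it; the tooth before would show about 2.5 pixels lower. The sixth stroke left it unchanged in the picture, so it is on the last tooth.
- **Black band:** I could not tell the band from the black collar at this resolution, so the result rests on the tip height and the stroke that changed nothing.
- **Final state:** The plunger is up and the arm stands clear with about zero force. By eye in the final side view, the slim pump and the loose things look unmoved; I did not measure their positions. The gripper was never brought near the pin.

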